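# Lift the top rail off the pile and seat it in the assembly jig

### The arm

A 6-joint arm with a two-finger parallel gripper is mounted at the origin on a cart in front of the work surface, level with it; the furniture and walls round the work are solid. World frame = base frame: x ahead of the robot, y to its left, z up, the work surface at z = 0. Lengths are in m, angles in rad, forces in N, time in s.
With the tool pointing down it reaches from about 0.375 to 0.975 m from the base axis. Payload 3.8 kg.
Tool frame: the origin (TCP) lies on the centre line of the jaws, within the pads' length; the fingertips stand 8 mm ahead of it and the grasp point (between the pads) lies 11 mm behind it; z points along the fingers, y is the direction in which the jaws open and shut (so a half turn about z gives the same grasp; the last joint's range is limited). The gripper opens to 85 mm and grips with 20 to 120 N. Pads are 22 mm wide; open, the fingers measure 114 mm over their backs; the gripper's body (76 mm by 85 mm) begins 54 mm behind the grasp point. The pads swing forward as they close: fully open they stand 13 mm farther back than shut.
Start: joints at [-1.198, 0.264, 1.604, -0, 1.274, -0.037], TCP at [0.269, -0.619, 0.239] pointing down, gripper open.
Joint ranges: [-2.63, 2.63], [-0.94, 2.18], [0.31, 2.57], [-1.31, 4.45], [0, 2.66], [-2.55, 2.55]. Speed limits (rad/s): [2.57, 2.57, 3.14, 3.14, 3.14, 3.14].

### API

Orientations are given as a rotation vector (axis times angle).
In Python, from workcell import bot gives the robot as it stands.
- The arm moves only by the tool arm_command, never from a script. Its arguments are lists of equal length, an entry for each row: "slide": the shift along the tool's x, y, z in m, a list of three; "angular": the turn, a rotation vector about the tool's x, y, z in degrees, a list of three; "hand": the finger opening in m, from 0 to 0.0854. A call has exactly 8 rows; each row shifts and turns the pose as measured when the row begins, along the tool's axes as they then stand; what a row does not reach is not made up. A row lasts 1/10 s, in which the tool goes at most 50 mm and 8.59 degrees, less where a joint would pass 70% of its speed; a pose out of reach is approached as far as the arm can. A call is refused whole if a number of a shift passes 0.05 or a number of a turn 8.59, either way. A call with a gripper value outside its range is refused whole. The fingers move at their own pace and stop on an object; "squeeze" is the grip in N (left out, the last holds). Time passes only in rows, so rows that do not move let the fingers close, or fill a call up. It gives the time, the measured TCP pose, the force and the opening at its end, in the units of the state.
- bot.read_state(): the state, without advancing time (a new reading comes with each control period).
- bot.read_camera(name): name is "side" or "top"; returns the picture (420x560x3 uint8, red, green, blue); there is no depth.
- bot.get_calibration(name): a dict with "fx", "fy", "cx", "cy" (pixels), "R" (3x3) and "t" (3): a world point X has camera coordinates R X + t. Camera axes: x right, y down, z forward; pixel columns grow to the right and rows downward; lengths in m; the calibration is good to about 2 mm. A picture is of the moment at which its call begins. get_calibration takes no time and is no camera call.
- bot.finish_job(): hands the job in, once; it reports no verdict.
The state is a dict: "time": time; "q": joint angles; "joint_vel": joint speeds; "joint_torque": joint torques, N m; "tool_pos": TCP position; "tcp_rot": TCP orientation; "wrist_force": force on the tool from outside, world axes, zero at the start; "torque": the same for the moment, N m; "width": opening from 0.0 (shut) to 1.0 (fully open).
Only numpy, scipy, OpenCV 4.12 (cv2) and the standard library are available. Lean on these libraries where they do the work, as an engineer would, in place of code of your own. Each camera call takes 0.05 s, during which the arm holds its last target.

### The job

Lift the short thick rail with the stepped ends off the top of the pile, leaving the two slats beneath it lying as they are. Lay it flat, still the same way up, in the wooden assembly jig and slide it fully home, with its long side flush against the long fence and its end against the end stop. Let go of it and leave the stapler, the clay pot and the glue tube where they stand.

Things in the scene. Friction and masses are not known exactly. Their poses are not given: they have to be found in the camera images.
- rail_mid (a point): Centre (half-way up) of the loose pale-wood rail, the top part of the pile: 160 long x 48 wide x 18 mm thick, 0.12 kg or so. Its x axis runs along its length, y across its width, z up. It is 18 mm thick only over its middle 100 mm; its two ends (30 mm each) are stepped down to 9 mm, the step being on the upper side, so the underside is flat all over. The two ends are alike. At the start it lies flat on slat_mid, underside 18 mm above the table.
- slat_low: Lowest part of the pile: loose plywood slat 200 x 60 x 9 mm lying flat on the table, about 0.09 kg. Origin at the centre of its underside, x along its length, z up.
- slat_low_end (a point): Middle of one short end of slat_low (100 mm along its x from its centre, half-way up).
- slat_mid: Middle part of the pile: a slat like slat_low (200 x 60 x 9 mm, loose), lying flat across slat_low at a different angle, under the rail. Origin at the centre of its underside, x along its length, z up.
- slat_mid_end (a point): Middle of one short end of slat_mid (100 mm along its x from its centre, half-way up).
- jig: Fixed wooden assembly jig on the table: plywood base 144 mm (its x) x 240 mm (its y) x 12 mm thick, z up, origin at the centre of its underside. A straight fence 18 mm thick stands along the whole +x edge (inner face at x = +54 mm); an end stop 18 mm thick stands along the +y edge (inner face at y = +102 mm), square to the fence. Both rise 20 mm above the base's top (32 mm above the table). The other two sides are open. Rotated about z only.
- jig_seat (a point): Where the rail's centre comes to lie when fully home: in the jig's frame at x = +30, y = +22, z = +21 mm (the rail lying flat on the base, its length along the jig's y, touching fence and stop). Axes as the jig's.
- stapler: Bystander: desk stapler 36 x 145 x 46 mm, loose on the table; origin at the centre of its underside, length along its y.
- clay_pot_b: Bystander: small clay flower pot, 75 mm across, 70 mm high, loose; origin at the centre of its underside.
- glue_tube: Bystander: flat glue tube 44 x 146 x 31 mm lying loose on the table; origin at the centre of its underside, length along its y.
- rail: The rail itself; origin at the centre of its underside (9 mm below rail_mid), axes as rail_mid.
There are look-alikes about, which are no part of the job. There is more than one size of the rail; the job needs the largest.

How it is judged:
On the way:
1. the rail has been lifted clear of the pile (height (world z) of rail_mid above 0.06 m), for 0.2 s.
At the end, for the whole second after the job is handed in: The rail lies at rest, flat and right way up on the jig's base (within 3 mm in height), within 5 mm of home against both the fence and the end stop, and parallel to the fence within 0.04 rad (x of rail_mid in the frame of jig_seat between -0.005 and 0.004 m and y of rail_mid in the frame of jig_seat between -0.005 and 0.004 m and z of rail_mid in the frame of jig_seat between -0.003 and 0.003 m and angle between the x axis of rail_mid and the y axis of jig_seat, either way round below 0.04 rad and angle between rail_mid's own z axis and vertical below 0.04 rad and linear speed of rail below 0.01 m/s); the robot touches nothing.
It fails at once if a slat beneath was shifted: its centre by more than 15 mm, or its end by more than 20 mm (distance of any of slat_low, slat_mid from where it was at the start of the episode above 0.015 m or distance of any of slat_low_end, slat_mid_end from where it was at the start of the episode above 0.02 m).
It fails at once if the stapler, clay pot or glue tube was moved by more than 20 mm or tipped (distance of any of stapler, clay_pot_b, glue_tube from where it was at the start of the episode above 0.02 m or angle between clay_pot_b's own z axis and vertical above 0.3 rad).
It also fails if it takes over 58 s, if anything falls off the work surface, if the arm or the gripper's body presses on something with over 40 N, if the wrist force passes 120 N, or if a joint passes its speed limit or range.

## Working session

There is one attempt and no reset: what is moved stays moved. The work goes in short steps, Python scripts to look and compute and a tool call to move; the robot and the scene stay as the last step left them, time stands still between calls to the robot, and variables do not carry over. Pictures are saved under pics/ and viewed, and the job is handed in when it is done.

Besides the shell and the picture viewer there is one more tool, called after "Emit:" in YAML: its name, and indented under it one key for each argument. arm_command: Moves the arm, as the interface text tells. Its arguments: {"type":"object","properties":{"slide":{"type":"array","items":{"type":"array","items":{"type":"number"}}},"angular":{"type":"array","items":{"type":"array","items":{"type":"number"}}},"hand":{"type":"array","items":{"type":"number"}},"squeeze":{"type":"number"}},"required":["slide","angular","hand"]}

```bash
ls; mkdir -p pics
python3 - <<'E'
from workcell import bot
import cv2
for n in("top","side"):
    cv2.imwrite(f"pics/{n}0.png",bot.read_camera(n)[:,:,::-1])
    c=bot.get_calibration(n);print(n,c)
print(bot.read_state())
E
```

```text
pics
top {'fx': 519.7883252208294, 'fy': 519.7883252208294, 'cx': 278.35917523305505, 'cy': 215.55316415715714, 'R': array([[ 2.70731541e-02, -9.99628411e-01,  3.17571508e-03],
       [-9.93743021e-01, -2.72578596e-02, -1.08313518e-01],
       [ 1.08359833e-01, -2.23456128e-04, -9.94111712e-01]]), 't': array([-0.18867858,  0.54398274,  1.72554443])}
side {'fx': 471.46986492819815, 'fy': 471.46986492819815, 'cx': 283.08838756161214, 'cy': 215.49123267130727, 'R': array([[ 0.81160132, -0.58366958, -0.02516208],
       [-0.27662505, -0.34600186, -0.89652735],
       [ 0.51456961,  0.73458324, -0.4422732 ]]), 't': array([-0.55596372,  0.15663387,  1.68715537])}
{'time': 0.1, 'q': array([-1.19790684e+00,  2.64691111e-01,  1.60522642e+00,  3.11353108e-05,
        1.27368594e+00, -3.69089547e-02]), 'joint_vel': array([ 0.00071342, -0.00126658, -0.00337712, -0.00096679, -0.00058174,
        0.00134453]), 'joint_torque': array([-3.33455887e-05, -5.16709936e+01, -3.68589413e+01,  7.59178124e-05,
        6.29611721e-03, -1.78442392e-06]), 'tool_pos': array([ 0.26870811, -0.61852079,  0.23808349]), 'tcp_rot': array([-3.07393220e+00, -6.38796659e-01,  4.81723584e-04]), 'wrist_force': array([1.01427005, 0.03428605, 0.31999673]), 'torque': array([ 0.03426278, -0.0013748 ,  0.01028137]), 'width': 0.9953757417122574}
```

View pics/top0.png

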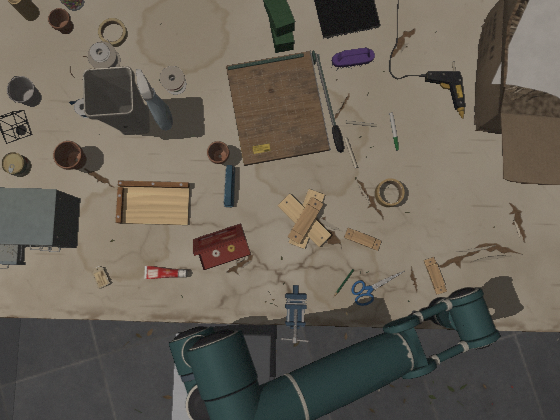

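View pics/side0.png

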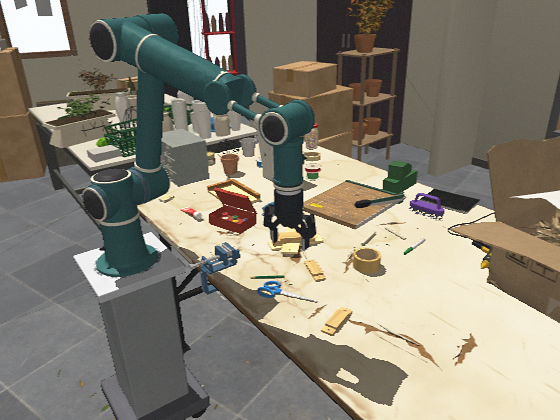

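The top view shows the pile at about (306,219), the jig at (153,203) with its dark fence and stop at the top and left edges, the stapler (blue) at (230,187), the glue at (167,272) and pots at (218,152) and (68,155).
Rail look-alikes: the pile top (306,215), a loose rail at (363,239), a loose rail at (434,275) and a small block at (102,276). By the description it is the one on the pile, so I'll check that in a crop.

Run:
```python
import cv2
a=cv2.imread("pics/top0.png")
cv2.imwrite("pics/c1.png",cv2.resize(a[180:300,260:400+60],None,fx=4,fy=4,interpolation=cv2.INTER_CUBIC))
cv2.imwrite("pics/c2.png",cv2.resize(a[170:235,105:205],None,fx=8,fy=8,interpolation=cv2.INTER_CUBIC))
```

```text
(no output)
```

View pics/c1.png

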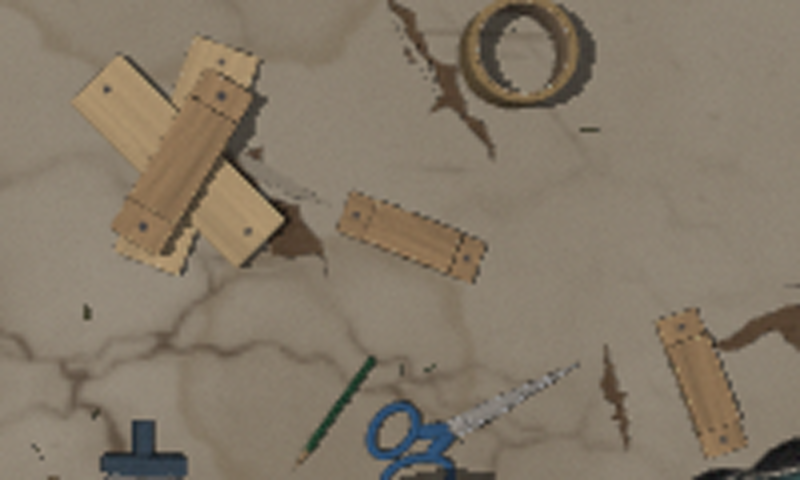

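View pics/c2.png

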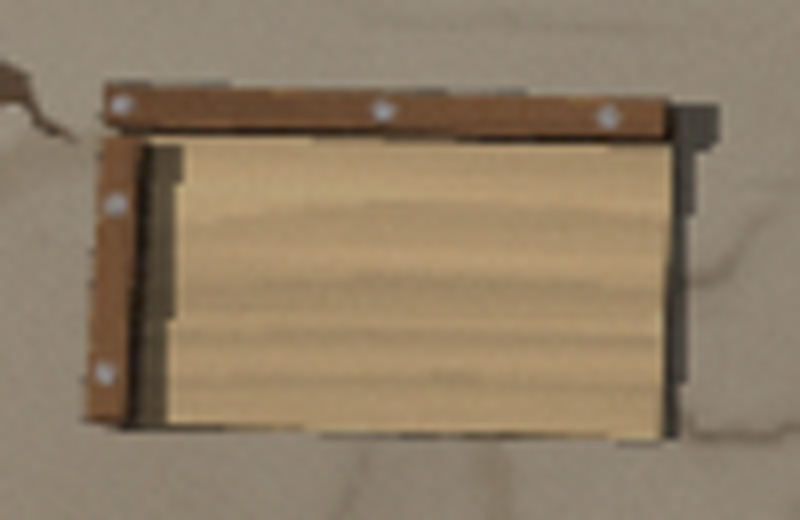

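The crop confirms it. The pile-top rail is the largest (crop corners (205,70), (252,95), (163,255), (112,230)), has stepped ends with screws, and lies on two slats. The two loose ones are shorter. The jig's fence runs along the image top (world +x) and its stop along the image left (world +y).

```bash
cat > h.py <<'E'
import numpy as np,cv2
from workcell import bot
def ray(name,uv,z):
    c=bot.get_calibration(name);R=c["R"];t=c["t"];o=-R.T@t
    uv=np.atleast_2d(uv).astype(float)
    d=np.c_[(uv[:,0]-c["cx"])/c["fx"],(uv[:,1]-c["cy"])/c["fy"],np.ones(len(uv))]@R
    s=(z-o[2])/d[:,2]
    return o+d*s[:,None]
def proj(name,X):
    c=bot.get_calibration(name);p=np.atleast_2d(X)@c["R"].T+c["t"]
    return np.c_[p[:,0]/p[:,2]*c["fx"]+c["cx"],p[:,1]/p[:,2]*c["fy"]+c["cy"]]
E
python3 - <<'E'
from h import *
np.set_printoptions(precision=4,suppress=True)
def c1(p,f=4,o=(260,180)): return (np.array(p)+.5)/f-.5+np.array(o)
co=ray("top",c1([(205,70),(252,95),(163,255),(112,230)]),.027)[:,:2]
print("rail corners",co,co.mean(0),[np.linalg.norm(co[i]-co[(i+1)%4]) for i in range(4)])
s=ray("top",c1([(221,97),(143,227)]),.027)[:,:2]
print("screws",s,s.mean(0),np.linalg.norm(s[0]-s[1]),np.degrees(np.arctan2(*(s[0]-s[1])[::-1])))
d=(co[0]+co[1]-co[2]-co[3])/2;print("ang",np.degrees(np.arctan2(d[1],d[0])))
def c2(p):return c1(p,8,(105,170))
# fence/stop tops z=.032 ; outer corners
J=ray("top",c2([(105,85),(668,100),(668,138),(122,131),(140,140),(128,425),(87,418)]),.032)[:,:2];print("jig top",J)
print("base",ray("top",c2([(670,145),(662,438),(125,428)]),.012)[:,:2])
b=ray("top",c2([(122,104),(383,110),(609,117)]),.032)[:,:2];print("fence screws",b,np.degrees(np.arctan2(*(b[0]-b[2])[::-1])))
b=ray("top",c2([(116,203),(105,373)]),.032)[:,:2];print("stop screws",b,np.degrees(np.arctan2(*(b[0]-b[1])[::-1])))
E
```

```text
rail corners [[ 0.6152 -0.2825]
 [ 0.5949 -0.3228]
 [ 0.4572 -0.2504]
 [ 0.477  -0.207 ]] [ 0.5361 -0.2656] [np.float64(0.04511542607035312), np.float64(0.15559884681732764), np.float64(0.0477343712671834), np.float64(0.15745275509560047)]
screws [[ 0.5925 -0.2965]
 [ 0.4803 -0.233 ]] [ 0.5364 -0.2648] 0.12891361975301793 -29.52203637698348
ang -28.200446226865587
jig top [[0.6545 0.3747]
 [0.6546 0.1357]
 [0.6383 0.135 ]
 [0.6349 0.3663]
 [0.6313 0.3585]
 [0.51   0.3563]
 [0.5125 0.3737]]
base [[0.6385 0.1375]
 [0.5124 0.1352]
 [0.5104 0.3636]]
fence screws [[0.6465 0.367 ]
 [0.647  0.2563]
 [0.6466 0.1604]] 90.03397255711285
stop screws [[0.6041 0.367 ]
 [0.5317 0.3673]] -0.21404882962729652
```

```bash
cat >> h.py <<'E'
from scipy.spatial.transform import Rotation as Ro
def pose():
    s=bot.read_state();R=Ro.from_rotvec(s["tcp_rot"]).as_matrix()
    return s,np.array(s["tool_pos"]),R,np.degrees(np.arctan2(R[1,0],R[0,0]))
def plan(x,y,z,yaw,n,nr=None):
    s,p,R,psi=pose(); nr=nr or n
    print("t",round(s["time"],2),"p",p.round(4),"yaw",psi.round(2),"tilt",np.degrees(np.arccos(-R[2,2])).round(2),"toolz",R[:,2].round(4),"F",s["wrist_force"].round(1),"w",s["width"].round(3))
    d=(np.array([x,y,z])-p)/n; dy=(yaw-psi)/nr
    R=Ro.from_matrix(R)
    for i in range(n):
        a=[0,0,-dy if i<nr else 0]
        print((R.inv().apply(d)).round(4).tolist(),np.round(a,2).tolist())
        R=R*Ro.from_rotvec(a,degrees=True)
E
python3 -c "
from h import *
plan(.536,-.265,.13,-29,16,8)"
```

```text
Traceback (most recent call last):
  File "h.py", line 18, in plan
    print("t",round(s["time"],2),"p",p.round(4),"yaw",psi.round(2),"tilt",np.degrees(np.arccos(-R[2,2])).round(2),"toolz",R[:,2].round(4),"F",s["wrist_force"].round(1),"w",s["width"].round(3))
                                                                                                                                                                            ^^^^^^^^^^^^^^^^
AttributeError: 'float' object has no attribute 'round'
```

```bash
sed -i 's/s\["width"\].round(3)/round(s["width"],3)/' h.py
python3 -c "
from h import *
plan(.536,-.265,.13,-29,16,8)"
```

```text
t 0.1 p [ 0.2687 -0.6185  0.2381] yaw 23.48 tilt 0.12 toolz [-7.0e-04  1.9e-03 -1.0e+00] F [1.  0.  0.3] w 0.995
[0.0241, -0.0136, 0.0068] [0.0, 0.0, 6.56]
[0.0224, -0.0163, 0.0068] [0.0, 0.0, 6.56]
[0.0204, -0.0187, 0.0068] [0.0, 0.0, 6.56]
[0.0181, -0.0209, 0.0068] [0.0, 0.0, 6.56]
[0.0156, -0.0229, 0.0068] [0.0, 0.0, 6.56]
[0.0129, -0.0245, 0.0068] [0.0, 0.0, 6.56]
[0.01, -0.0258, 0.0068] [0.0, 0.0, 6.56]
[0.007, -0.0268, 0.0068] [0.0, 0.0, 6.56]
[0.0039, -0.0274, 0.0068] [0, 0, 0]
[0.0039, -0.0274, 0.0068] [0, 0, 0]
[0.0039, -0.0274, 0.0068] [0, 0, 0]
[0.0039, -0.0274, 0.0068] [0, 0, 0]
[0.0039, -0.0274, 0.0068] [0, 0, 0]
[0.0039, -0.0274, 0.0068] [0, 0, 0]
[0.0039, -0.0274, 0.0068] [0, 0, 0]
[0.0039, -0.0274, 0.0068] [0, 0, 0]
```

Emit:
arm_command:
  slide:
    - [0.024, -0.014, 0.002]
    - [0.022, -0.016, 0.002]
    - [0.02, -0.019, 0.002]
    - [0.018, -0.021, 0.002]
    - [0.016, -0.023, 0.004]
    - [0.013, -0.025, 0.006]
    - [0.01, -0.026, 0.007]
    - [0.007, -0.027, 0.007]
  angular:
    - [0, 0, 6.5]
    - [0, 0, 6.5]
    - [0, 0, 6.5]
    - [0, 0, 6.5]
    - [0, 0, 6.5]
    - [0, 0, 6.5]
    - [0, 0, 6.5]
    - [0, 0, 6.5]
  hand: [0.085, 0.085, 0.085, 0.085, 0.085, 0.085, 0.085, 0.085]

```text
time: 0.9
tool_pos: [0.4044, -0.4374, 0.201]
tcp_rot: [-3.023, 0.838, 0.009]
wrist_force: [0.7, 0.7, -0.8]
width: 0.998
```

```bash
python3 -c "
from h import *
plan(.536,-.265,.13,-29,8,8)"
```

```text
t 0.9 p [ 0.4044 -0.4374  0.201 ] yaw -30.98 tilt 0.43 toolz [-0.0044  0.006  -1.    ] F [ 0.7  0.7 -0.8] w 0.998
[0.0031, -0.0269, 0.0089] [0.0, 0.0, -0.25]
[0.0032, -0.0269, 0.0089] [0.0, 0.0, -0.25]
[0.0033, -0.0269, 0.0089] [0.0, 0.0, -0.25]
[0.0034, -0.0269, 0.0089] [0.0, 0.0, -0.25]
[0.0035, -0.0269, 0.0089] [0.0, 0.0, -0.25]
[0.0037, -0.0268, 0.0089] [0.0, 0.0, -0.25]
[0.0038, -0.0268, 0.0089] [0.0, 0.0, -0.25]
[0.0039, -0.0268, 0.0089] [0.0, 0.0, -0.25]
```

Emit:
arm_command:
  slide:
    - [0.003, -0.027, 0.009]
    - [0.003, -0.027, 0.009]
    - [0.003, -0.027, 0.009]
    - [0.0035, -0.027, 0.009]
    - [0.0035, -0.027, 0.009]
    - [0.0035, -0.027, 0.009]
    - [0.004, -0.023, 0.009]
    - [0, 0, 0]
  angular:
    - [0, 0, -0.2]
    - [0, 0, -0.2]
    - [0, 0, -0.2]
    - [0, 0, -0.2]
    - [0, 0, -0.2]
    - [0, 0, -0.2]
    - [0, 0, -0.2]
    - [0, 0, 0]
  hand: [0.085, 0.085, 0.085, 0.085, 0.085, 0.085, 0.085, 0.085]

```text
time: 1.7
tool_pos: [0.5206, -0.2776, 0.1307]
tcp_rot: [-3.03, 0.798, 0.021]
wrist_force: [-0.5, -0.2, -0.2]
width: 0.992
```

```bash
python3 -c "
from h import *
plan(.536,-.265,.06,-29,6,3)
im=bot.read_camera('side')[:,:,::-1]
cv2.imwrite('pics/s1.png',cv2.resize(im[180:300,220:400],None,fx=4,fy=4,interpolation=cv2.INTER_CUBIC))
print(proj('side',[[.536,-.265,.036],[.536,-.265,.13]]))
"
```

```text
t 1.7 p [ 0.5206 -0.2776  0.1307] yaw -29.51 tilt 0.93 toolz [-0.0111  0.0118 -0.9999] F [-0.5 -0.2 -0.2] w 0.992
[0.0014, -0.003, 0.0118] [0.0, 0.0, -0.17]
[0.0014, -0.003, 0.0118] [0.0, 0.0, -0.17]
[0.0014, -0.003, 0.0118] [0.0, 0.0, -0.17]
[0.0014, -0.003, 0.0118] [0, 0, 0]
[0.0014, -0.003, 0.0118] [0, 0, 0]
[0.0014, -0.003, 0.0118] [0, 0, 0]
[[291.91878832 233.72670753]
 [291.48155248 210.94541907]]
```

View pics/s1.png

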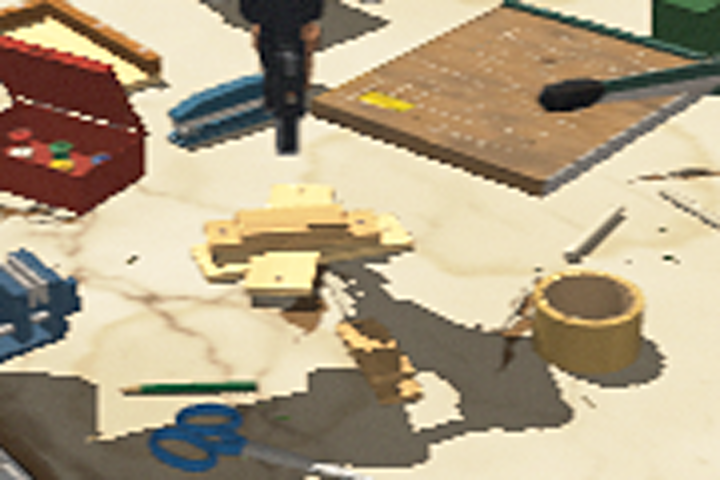

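The side view shows the rail topmost, at crop (292,222), above the two slats. This agrees with the position from the top view to about 1 px. The gripper hangs clear above it.

```bash
cat >> h.py <<'E'
def plan(x,y,z,yaw,n,nr=None):
    s,p,R,psi=pose(); nr=nr or n
    print("t",round(s["time"],2),"p",p.round(4),"yaw",psi.round(2),"toolz",R[:,2].round(4),"F",np.round(s["wrist_force"],1),"w",round(s["width"],3))
    d=(np.array([x,y,z])-p)/n; R=Ro.from_matrix(R)
    c,q=np.cos(np.radians(yaw)),np.sin(np.radians(yaw))
    G=Ro.from_matrix(np.array([[c,q,0],[q,-c,0],[0,0,-1]]))
    a=(R.inv()*G).as_rotvec(degrees=True)/nr
    for i in range(n):
        print(R.inv().apply(d).round(4).tolist(),(a if i<nr else 0*a).round(2).tolist())
        if i<nr: R=R*Ro.from_rotvec(a,degrees=True)
E
python3 -c "
from h import *
plan(.536,-.265,.06,-29,6,3)"
```

```text
t 1.75 p [ 0.5202 -0.2788  0.1313] yaw -29.53 toolz [-0.011   0.0108 -0.9999] F [-0.3 -0.2  0.6] w 0.99
[0.0013, -0.0032, 0.0119] [-0.08, 0.29, -0.18]
[0.0013, -0.0033, 0.0119] [-0.08, 0.29, -0.18]
[0.0012, -0.0033, 0.0119] [-0.08, 0.29, -0.18]
[0.0012, -0.0033, 0.0119] [-0.0, 0.0, -0.0]
[0.0012, -0.0033, 0.0119] [-0.0, 0.0, -0.0]
[0.0012, -0.0033, 0.0119] [-0.0, 0.0, -0.0]
```

Emit:
arm_command:
  slide:
    - [0.0015, -0.004, 0.012]
    - [0.0015, -0.004, 0.012]
    - [0.0015, -0.004, 0.012]
    - [0.001, -0.004, 0.012]
    - [0.001, -0.004, 0.012]
    - [0.001, -0.001, 0.01]
    - [0, 0, 0]
    - [0, 0, 0]
  angular:
    - [-0.1, 0.3, -0.2]
    - [-0.1, 0.3, -0.2]
    - [-0.1, 0.3, -0.2]
    - [0, 0, 0]
    - [0, 0, 0]
    - [0, 0, 0]
    - [0, 0, 0]
    - [0, 0, 0]
  hand: [0.085, 0.085, 0.085, 0.085, 0.085, 0.085, 0.085, 0.085]

```text
time: 2.55
tool_pos: [0.5354, -0.2657, 0.0541]
tcp_rot: [3.038, -0.788, -0.001]
wrist_force: [0.3, -0.4, 0.5]
width: 0.998
```

```bash
python3 -c "
from h import *
plan(.536,-.265,.029,-29,6,3)"
```

```text
t 2.55 p [ 0.5354 -0.2657  0.0541] yaw -29.09 toolz [-0.0013 -0.0027 -1.    ] F [ 0.3 -0.4  0.5] w 0.998
[0.0, -0.0002, 0.0042] [0.06, -0.0, -0.03]
[0.0, -0.0002, 0.0042] [0.06, -0.0, -0.03]
[0.0, -0.0002, 0.0042] [0.06, -0.0, -0.03]
[0.0, -0.0001, 0.0042] [0.0, -0.0, -0.0]
[0.0, -0.0001, 0.0042] [0.0, -0.0, -0.0]
[0.0, -0.0001, 0.0042] [0.0, -0.0, -0.0]
```

Emit:
arm_command:
  slide:
    - [0, 0, 0.005]
    - [0, 0, 0.005]
    - [0, 0, 0.005]
    - [0, 0, 0.004]
    - [0, 0, 0.002]
    - [0, 0, 0]
    - [0, 0, 0]
    - [0, 0, 0]
  angular:
    - [0, 0, 0]
    - [0, 0, 0]
    - [0, 0, 0]
    - [0, 0, 0]
    - [0, 0, 0]
    - [0, 0, 0]
    - [0, 0, 0]
    - [0, 0, 0]
  hand: [0.085, 0.085, 0.085, 0.085, 0.085, 0.085, 0.085, 0.085]

```text
time: 3.35
tool_pos: [0.5366, -0.2669, 0.0332]
tcp_rot: [3.037, -0.789, 0.004]
wrist_force: [0.4, 0.2, -0.2]
width: 0.993
```

```bash
python3 -c "
from h import *
plan(.536,-.265,.029,-29,6,3)
im=bot.read_camera('side')[:,:,::-1]
cv2.imwrite('pics/s2.png',cv2.resize(im[190:280,230:380],None,fx=5,fy=5,interpolation=cv2.INTER_CUBIC))"
```

```text
t 3.35 p [ 0.5366 -0.2669  0.0332] yaw -29.12 toolz [ 0.0016 -0.0045 -1.    ] F [ 0.4  0.2 -0.2] w 0.993
[-0.0002, -0.0002, 0.0007] [0.06, -0.07, -0.04]
[-0.0002, -0.0002, 0.0007] [0.06, -0.07, -0.04]
[-0.0002, -0.0002, 0.0007] [0.06, -0.07, -0.04]
[-0.0002, -0.0002, 0.0007] [0.0, -0.0, -0.0]
[-0.0002, -0.0002, 0.0007] [0.0, -0.0, -0.0]
[-0.0002, -0.0002, 0.0007] [0.0, -0.0, -0.0]
```

View pics/s2.png

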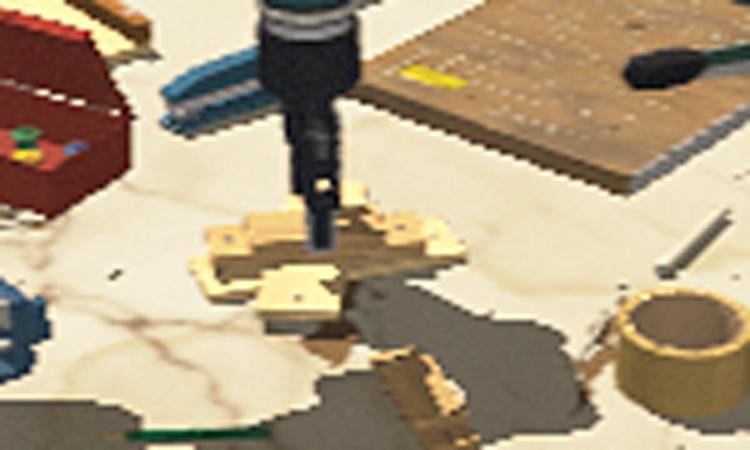

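The near finger (crop (320,235)) stands beside the rail's mid-length, clear of the slats. I'll lower slightly and close.

Emit:
arm_command:
  slide:
    - [0, 0, 0.002]
    - [0, 0, 0.002]
    - [0, 0, 0]
    - [0, 0, 0]
    - [0, 0, 0]
    - [0, 0, 0]
    - [0, 0, 0]
    - [0, 0, 0]
  angular:
    - [0, 0, 0]
    - [0, 0, 0]
    - [0, 0, 0]
    - [0, 0, 0]
    - [0, 0, 0]
    - [0, 0, 0]
    - [0, 0, 0]
    - [0, 0, 0]
  hand: [0.07, 0.062, 0.056, 0.053, 0.05, 0.046, 0.042, 0.04]
  squeeze: 45

```text
time: 4.2
tool_pos: [0.5373, -0.267, 0.0297]
tcp_rot: [3.037, -0.789, 0.007]
wrist_force: [0.1, -0.8, 0.7]
width: 0.545
```

Emit:
arm_command:
  slide:
    - [0, 0, 0]
    - [0, 0, 0]
    - [0, 0, -0.005]
    - [0, 0, -0.01]
    - [0, 0, -0.015]
    - [0, 0, -0.015]
    - [0, 0, -0.015]
    - [0, 0, -0.015]
  angular:
    - [0, 0, 0]
    - [0, 0, 0]
    - [0, 0, 0]
    - [0, 0, 0]
    - [0, 0, 0]
    - [0, 0, 0]
    - [0, 0, 0]
    - [0, 0, 0]
  hand: [0.035, 0.035, 0.035, 0.035, 0.035, 0.035, 0.035, 0.035]

```text
time: 5.0
tool_pos: [0.535, -0.2658, 0.1083]
tcp_rot: [3.038, -0.789, -0.001]
wrist_force: [-0.4, -0.6, -1.1]
width: 0.555
```

```bash
python3 -c "
from h import *
plan(.595,.27,.14,90,16,16)
im=bot.read_camera('side')[:,:,::-1]
cv2.imwrite('pics/s3.png',cv2.resize(im[170:280,220:380],None,fx=5,fy=5,interpolation=cv2.INTER_CUBIC))"
```

```text
t 5.0 p [ 0.535  -0.2658  0.1083] yaw -29.11 toolz [-0.0015 -0.0028 -1.    ] F [-0.4 -0.6 -1.1] w 0.555
[-0.013, -0.0311, -0.0021] [0.01, 0.01, -7.44]
[-0.0089, -0.0325, -0.0021] [0.01, 0.01, -7.44]
[-0.0046, -0.0334, -0.0021] [0.01, 0.01, -7.44]
[-0.0002, -0.0337, -0.0021] [0.01, 0.01, -7.44]
[0.0041, -0.0334, -0.0021] [0.01, 0.01, -7.44]
[0.0084, -0.0326, -0.0021] [0.01, 0.01, -7.44]
[0.0126, -0.0312, -0.0021] [0.01, 0.01, -7.44]
[0.0165, -0.0294, -0.002] [0.01, 0.01, -7.44]
[0.0202, -0.027, -0.002] [0.01, 0.01, -7.44]
[0.0235, -0.0241, -0.002] [0.01, 0.01, -7.44]
[0.0264, -0.0209, -0.002] [0.01, 0.01, -7.44]
[0.0289, -0.0173, -0.002] [0.01, 0.01, -7.44]
[0.0309, -0.0134, -0.002] [0.01, 0.01, -7.44]
[0.0324, -0.0093, -0.002] [0.01, 0.01, -7.44]
[0.0333, -0.005, -0.002] [0.01, 0.01, -7.44]
[0.0337, -0.0006, -0.002] [0.01, 0.01, -7.44]
```

View pics/s3.png

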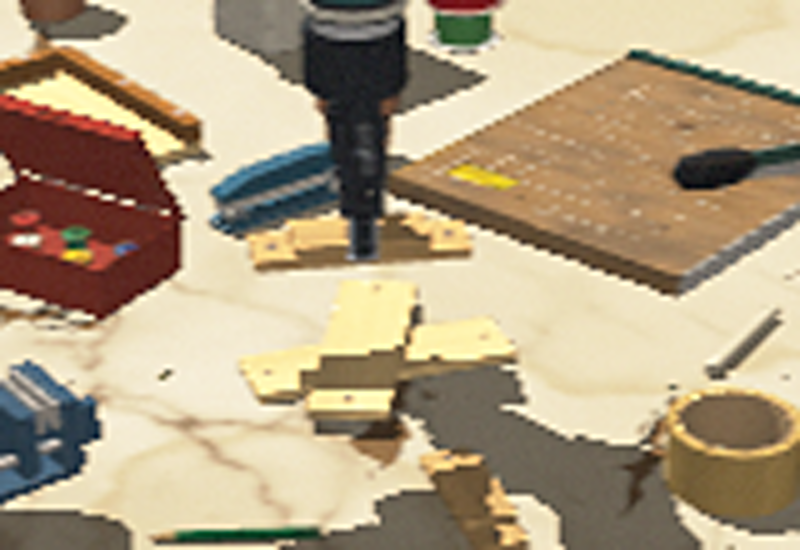

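The rail is lifted level (crop (360,240)), its near end clear, and the two slats lie crossed below as before. Next I carry it to the jig, higher.

Emit:
arm_command:
  slide:
    - [-0.013, -0.031, -0.02]
    - [-0.009, -0.032, -0.02]
    - [-0.005, -0.033, -0.015]
    - [0, -0.034, -0.01]
    - [0.004, -0.033, 0]
    - [0.008, -0.032, 0]
    - [0.012, -0.031, 0]
    - [0.016, -0.029, 0]
  angular:
    - [0, 0, -7]
    - [0, 0, -7]
    - [0, 0, -7]
    - [0, 0, -7]
    - [0, 0, -7]
    - [0, 0, -7]
    - [0, 0, -7]
    - [0, 0, -7]
  hand: [0.035, 0.035, 0.035, 0.035, 0.035, 0.035, 0.035, 0.035]

```text
time: 5.85
tool_pos: [0.573, 0.0023, 0.1878]
tcp_rot: [3.03, 0.773, 0.025]
wrist_force: [1.2, -1.1, -2.1]
width: 0.55
```

```bash
python3 -c "
from h import *
plan(.591,.265,.15,90,9,9)"
```

```text
t 5.85 p [0.573  0.0023 0.1878] yaw 28.63 toolz [ 0.0188 -0.0098 -0.9998] F [ 1.2 -1.1 -2.1] w 0.55
[0.0157, -0.0247, 0.0039] [0.14, -0.01, -6.82]
[0.0185, -0.0227, 0.004] [0.14, -0.01, -6.82]
[0.0211, -0.0203, 0.0041] [0.14, -0.01, -6.82]
[0.0233, -0.0177, 0.0041] [0.14, -0.01, -6.82]
[0.0253, -0.0147, 0.0041] [0.14, -0.01, -6.82]
[0.0268, -0.0116, 0.0042] [0.14, -0.01, -6.82]
[0.028, -0.0084, 0.0042] [0.14, -0.01, -6.82]
[0.0288, -0.005, 0.0042] [0.14, -0.01, -6.82]
[0.0292, -0.0015, 0.0042] [0.14, -0.01, -6.82]
```

Emit:
arm_command:
  slide:
    - [0.016, -0.025, 0.002]
    - [0.018, -0.023, 0.002]
    - [0.021, -0.02, 0.003]
    - [0.023, -0.018, 0.004]
    - [0.025, -0.015, 0.004]
    - [0.027, -0.012, 0.004]
    - [0.028, -0.008, 0.004]
    - [0.027, -0.003, 0.004]
  angular:
    - [0.15, 0, -7.2]
    - [0.15, 0, -7.2]
    - [0.15, 0, -7.2]
    - [0.15, 0, -7.2]
    - [0.15, 0, -7.2]
    - [0.15, 0, -7.2]
    - [0.15, 0, -7.2]
    - [0.15, 0, -7]
  hand: [0.035, 0.035, 0.035, 0.035, 0.035, 0.035, 0.035, 0.035]

```text
time: 6.65
tool_pos: [0.581, 0.2456, 0.1667]
tcp_rot: [2.244, 2.19, 0.016]
wrist_force: [1.0, -0.5, -1.3]
width: 0.544
```

```bash
python3 -c "
from h import *
plan(.582,.262,.08,90,8,4)"
```

```text
t 6.65 p [0.581  0.2456 0.1667] yaw 88.6 toolz [ 0.0115  0.0027 -0.9999] F [ 1.  -0.5 -1.3] w 0.544
[0.002, -0.0001, 0.0108] [0.16, -0.04, -0.35]
[0.002, -0.0, 0.0108] [0.16, -0.04, -0.35]
[0.002, 0.0, 0.0108] [0.16, -0.04, -0.35]
[0.002, 0.0001, 0.0108] [0.16, -0.04, -0.35]
[0.002, 0.0001, 0.0108] [0.0, -0.0, -0.0]
[0.002, 0.0001, 0.0108] [0.0, -0.0, -0.0]
[0.002, 0.0001, 0.0108] [0.0, -0.0, -0.0]
[0.002, 0.0001, 0.0108] [0.0, -0.0, -0.0]
```

Emit:
arm_command:
  slide:
    - [0.001, 0, 0.01]
    - [0.001, 0, 0.01]
    - [0.001, 0, 0.01]
    - [0.001, 0, 0.01]
    - [0.001, 0, 0.01]
    - [0.001, 0, 0.01]
    - [0.001, 0, 0.01]
    - [0, 0, 0.003]
  angular:
    - [0.2, 0, -0.2]
    - [0.2, 0, -0.2]
    - [0.2, 0, -0.2]
    - [0.1, 0, -0.2]
    - [0, 0, 0]
    - [0, 0, 0]
    - [0, 0, 0]
    - [0, 0, 0]
  hand: [0.035, 0.035, 0.035, 0.035, 0.035, 0.035, 0.035, 0.035]

```text
time: 7.45
tool_pos: [0.5811, 0.2529, 0.0886]
tcp_rot: [-2.232, -2.207, -0.001]
wrist_force: [-0.2, -0.1, -1.7]
width: 0.55
```

```bash
python3 -c "
from h import *
plan(.582,.262,.026,90,8,4)
for n in ('top','side'):
  im=bot.read_camera(n)[:,:,::-1]
  u,v=proj(n,[.6,.26,.03])[0].astype(int)
  cv2.imwrite(f'pics/{n}4.png',cv2.resize(im[max(0,v-55):v+45,u-65:u+65],None,fx=6,fy=6,interpolation=cv2.INTER_CUBIC)); print(n,u-65,v-55)"
```

```text
t 7.45 p [0.5811 0.2529 0.0886] yaw 89.36 toolz [-0.0017  0.0027 -1.    ] F [-0.2 -0.1 -1.7] w 0.55
[0.0011, 0.0001, 0.0078] [-0.03, -0.04, -0.16]
[0.0011, 0.0001, 0.0078] [-0.03, -0.04, -0.16]
[0.0011, 0.0001, 0.0078] [-0.03, -0.04, -0.16]
[0.0011, 0.0001, 0.0078] [-0.03, -0.04, -0.16]
[0.0011, 0.0001, 0.0078] [-0.0, -0.0, -0.0]
[0.0011, 0.0001, 0.0078] [-0.0, -0.0, -0.0]
[0.0011, 0.0001, 0.0078] [-0.0, -0.0, -0.0]
[0.0011, 0.0001, 0.0078] [-0.0, -0.0, -0.0]
top 85 142
side 170 133
```

View pics/top4.png

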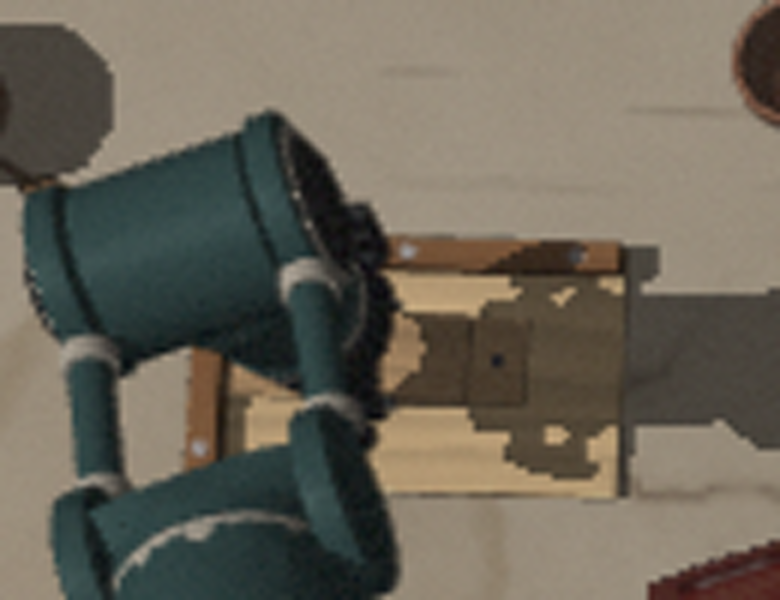

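View pics/side4.png

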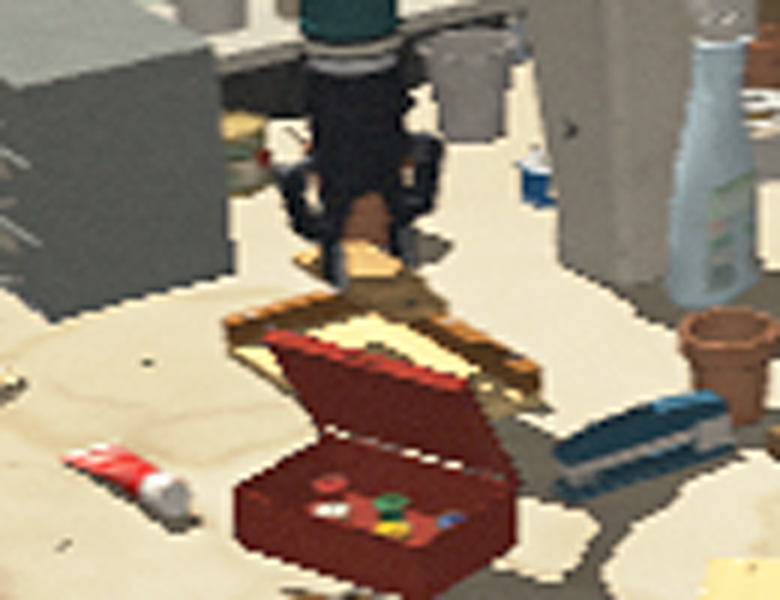

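The rail hangs over the jig, its free end at top-crop (527,361), parallel to the fence. I'll compute its real offset from the TCP.

```bash
python3 -c "
from h import *
def c(p):return (np.array(p)+.5)/6-.5+np.array([85,142])
print(ray('top',c([(527,361),(497,361)]),.086), ray('top',c([(527,320),(527,403)]),.0815))
"
```

```text
[[0.57875241 0.17437502 0.086     ]
 [0.57830221 0.19073674 0.086     ]] [[0.60199184 0.1764156  0.0815    ]
 [0.5562004  0.17416381 0.0815    ]]
```

Emit:
arm_command:
  slide:
    - [0.001, 0, 0.009]
    - [0.001, 0, 0.009]
    - [0.001, 0, 0.009]
    - [0.001, 0, 0.009]
    - [0.001, 0, 0.009]
    - [0.001, 0, 0.006]
    - [0, 0, 0.002]
    - [0, 0, 0]
  angular:
    - [0, 0, -0.2]
    - [0, 0, -0.2]
    - [0, 0, -0.2]
    - [0, 0, 0]
    - [0, 0, 0]
    - [0, 0, 0]
    - [0, 0, 0]
    - [0, 0, 0]
  hand: [0.035, 0.035, 0.035, 0.035, 0.035, 0.035, 0.035, 0.035]

```text
time: 8.35
tool_pos: [0.5823, 0.2605, 0.0326]
tcp_rot: [-2.219, -2.221, -0.005]
wrist_force: [0.6, 0.5, -2.0]
width: 0.548
```

```bash
python3 -c "
from h import *
plan(.582,.276,.0245,90,8,4)"
```

```text
t 8.35 p [0.5823 0.2605 0.0326] yaw 90.05 toolz [ 8.0e-04  3.6e-03 -1.0e+00] F [ 0.6  0.5 -2. ] w 0.548
[0.0019, -0.0, 0.001] [0.01, -0.05, 0.01]
[0.0019, -0.0, 0.001] [0.01, -0.05, 0.01]
[0.0019, -0.0, 0.001] [0.01, -0.05, 0.01]
[0.0019, -0.0, 0.001] [0.01, -0.05, 0.01]
[0.0019, -0.0, 0.001] [0.0, -0.0, 0.0]
[0.0019, -0.0, 0.001] [0.0, -0.0, 0.0]
[0.0019, -0.0, 0.001] [0.0, -0.0, 0.0]
[0.0019, -0.0, 0.001] [0.0, -0.0, 0.0]
```

Emit:
arm_command:
  slide:
    - [0, 0, 0.003]
    - [0, 0, 0.003]
    - [0, 0, 0.001]
    - [0, 0, 0]
    - [0.003, 0, 0]
    - [0.003, 0, 0]
    - [0.003, 0, 0]
    - [0, 0, 0]
  angular:
    - [0, 0, 0]
    - [0, 0, 0]
    - [0, 0, 0]
    - [0, 0, 0]
    - [0, 0, 0]
    - [0, 0, 0]
    - [0, 0, 0]
    - [0, 0, 0]
  hand: [0.035, 0.035, 0.035, 0.035, 0.035, 0.035, 0.035, 0.035]

```text
time: 9.15
tool_pos: [0.5838, 0.2708, 0.0269]
tcp_rot: [-2.22, -2.221, -0.01]
wrist_force: [-0.5, 0.9, -0.9]
width: 0.544
```

Emit:
arm_command:
  slide:
    - [0.002, 0, 0.001]
    - [0.002, 0, 0.001]
    - [0.002, 0, 0]
    - [0.002, 0, 0]
    - [0.001, 0, 0]
    - [0, 0, 0]
    - [0, 0, 0]
    - [0, 0, 0]
  angular:
    - [0, 0, 0]
    - [0, 0, 0]
    - [0, 0, 0]
    - [0, 0, 0]
    - [0, 0, 0]
    - [0, 0, 0]
    - [0, 0, 0]
    - [0, 0, 0]
  hand: [0.035, 0.035, 0.035, 0.035, 0.035, 0.035, 0.035, 0.035]

```text
time: 9.95
tool_pos: [0.5842, 0.275, 0.0247]
tcp_rot: [2.215, 2.221, -0.001]
wrist_force: [-0.1, -1.7, -0.6]
width: 0.551
```

Emit:
arm_command:
  slide:
    - [0.002, 0, 0]
    - [0.003, 0, 0]
    - [0.003, 0, 0]
    - [0.003, 0, 0]
    - [0.003, 0, 0]
    - [0.003, 0, 0.001]
    - [0.003, 0, 0.001]
    - [0.003, 0, 0]
  angular:
    - [0, 0, 0]
    - [0, 0, 0]
    - [0, 0, 0]
    - [0, 0, 0]
    - [0, 0, 0]
    - [0, 0, 0]
    - [0, 0, 0]
    - [0, 0, 0]
  hand: [0.035, 0.035, 0.035, 0.035, 0.035, 0.035, 0.035, 0.035]

```text
time: 10.75
tool_pos: [0.5845, 0.2751, 0.0245]
tcp_rot: [2.195, 2.21, -0.05]
wrist_force: [-1.2, -11.7, 4.5]
width: 0.552
```

```bash
python3 -c "
from h import *
plan(.582,.276,.0245,90,1)"
```

```text
t 10.75 p [0.5845 0.2751 0.0245] yaw 90.41 toolz [-0.0039 -0.0411 -0.9991] F [ -1.2 -11.7   4.5] w 0.552
[0.0009, -0.0025, -0.0] [-0.23, 2.36, 0.41]
```

The rail is firmly against the stop (−12 N). I'll level out, then release with limited opening because the fence is near.

Emit:
arm_command:
  slide:
    - [0, 0, 0]
    - [0, 0, 0]
    - [0, 0, 0]
    - [0, 0, 0]
    - [0, 0, 0]
    - [0, 0, 0]
    - [0, 0, 0]
    - [0, 0, 0]
  angular:
    - [0, 1.2, 0]
    - [0, 1.2, 0]
    - [0, 0, 0]
    - [0, 0, 0]
    - [0, 0, 0]
    - [0, 0, 0]
    - [0, 0, 0]
    - [0, 0, 0]
  hand: [0.035, 0.035, 0.035, 0.048, 0.052, 0.056, 0.06, 0.06]

```text
time: 11.55
tool_pos: [0.5851, 0.2769, 0.0255]
tcp_rot: [-2.21, -2.226, -0.003]
wrist_force: [0.1, -0.3, 0.7]
width: 0.699
```

```bash
python3 -c "
from h import *
plan(.582,.276,.0245,90,1)"
```

```text
t 11.55 p [0.5851 0.2769 0.0255] yaw 90.4 toolz [-0.0023  0.0048 -1.    ] F [ 0.1 -0.3  0.7] w 0.699
[-0.0009, -0.0032, 0.001] [-0.13, -0.28, 0.4]
```

Emit:
arm_command:
  slide:
    - [0, 0, -0.012]
    - [0, 0, -0.012]
    - [0, 0, -0.012]
    - [0, 0, -0.01]
    - [0, -0.01, 0]
    - [0, -0.015, 0]
    - [0, -0.02, 0]
    - [0, -0.009, 0]
  angular:
    - [0, 0, 0.1]
    - [0, 0, 0.1]
    - [0, 0, 0.1]
    - [0, 0, 0.1]
    - [0, 0, 0]
    - [0, 0, 0]
    - [0, 0, 0]
    - [0, 0, 0]
  hand: [0.06, 0.06, 0.06, 0.06, 0.04, 0.02, 0.0, 0.0]

```text
time: 12.35
tool_pos: [0.5292, 0.2773, 0.0778]
tcp_rot: [-2.22, -2.217, -0.008]
wrist_force: [-0.1, -0.3, 0.3]
width: 0.016
```

```bash
python3 -c "
from h import *
plan(.528,.277,.024,90,1)
for n in ('top','side'):
  im=bot.read_camera(n)[:,:,::-1]
  u,v=proj(n,[.6,.26,.03])[0].astype(int)
  cv2.imwrite(f'pics/{n}5.png',cv2.resize(im[max(0,v-55):v+45,u-65:u+65],None,fx=6,fy=6,interpolation=cv2.INTER_CUBIC)); print(n,u-65,v-55)"
```

```text
t 12.35 p [0.5292 0.2773 0.0778] yaw 89.92 toolz [ 9.0e-04  6.6e-03 -1.0e+00] F [-0.1 -0.3  0.3] w 0.016
[-0.0006, -0.0013, 0.0538] [0.05, -0.38, -0.08]
top 85 142
side 170 133
```

View pics/top5.png

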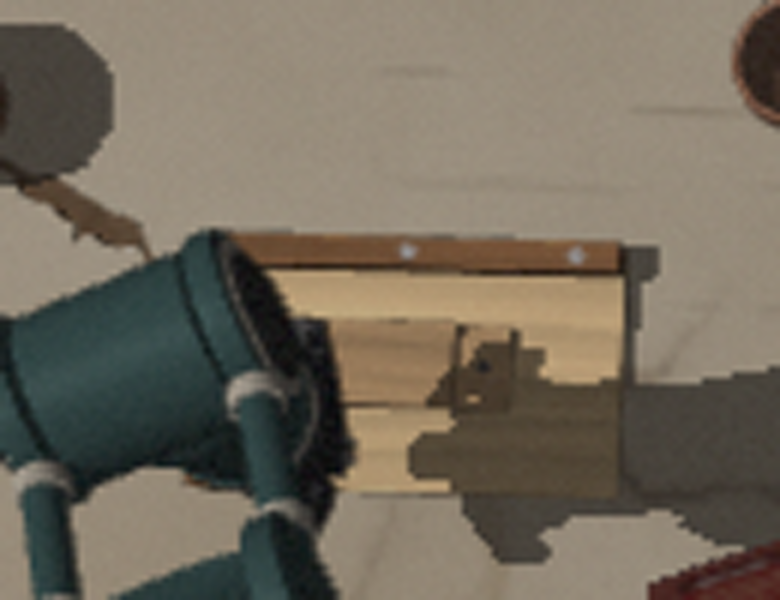

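View pics/side5.png

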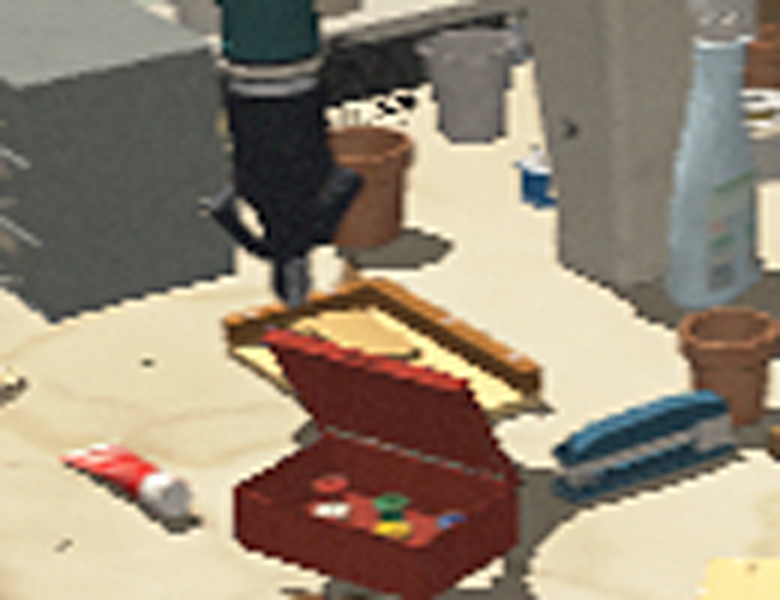

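The rail lies flat in the jig against the stop, parallel to the fence, about 25 mm short of it (top-crop edge y≈320 against fence face y≈272). The fingers are shut on its −x side, so I'll lower and push towards the fence.

Emit:
arm_command:
  slide:
    - [0, -0.001, 0.012]
    - [0, -0.001, 0.012]
    - [0, -0.001, 0.012]
    - [0, 0, 0.01]
    - [0, 0, 0.003]
    - [0, 0, 0]
    - [0, 0, 0]
    - [0, 0, 0]
  angular:
    - [0, 0, 0]
    - [0, -0.2, 0]
    - [0, -0.2, 0]
    - [0, 0, 0]
    - [0, 0, 0]
    - [0, 0, 0]
    - [0, 0, 0]
    - [0, 0, 0]
  hand: [0, 0, 0, 0, 0, 0, 0, 0]

```text
time: 13.25
tool_pos: [0.5272, 0.277, 0.0218]
tcp_rot: [2.222, 2.219, -0.003]
wrist_force: [0.5, -0.2, 0.6]
width: 0.002
```

Emit:
arm_command:
  slide:
    - [0, 0.004, 0]
    - [0, 0.004, 0]
    - [0, 0.004, 0]
    - [0, 0.004, 0]
    - [0, 0.004, 0]
    - [0, 0.003, 0]
    - [0, 0.002, 0]
    - [0, 0, 0]
  angular:
    - [0, 0, 0]
    - [0, 0, 0]
    - [0, 0, 0]
    - [0, 0, 0]
    - [0, 0, 0]
    - [0, 0, 0]
    - [0, 0, 0]
    - [0, 0, 0]
  hand: [0, 0, 0, 0, 0, 0, 0, 0]

```text
time: 14.05
tool_pos: [0.5557, 0.2776, 0.0239]
tcp_rot: [2.222, 2.218, 0.001]
wrist_force: [-1.2, 0.3, -0.6]
width: -0.001
```

```bash
python3 -c "
from h import *
plan(.574,.277,.024,90,1)"
```

```text
t 14.05 p [0.5557 0.2776 0.0239] yaw 89.9 toolz [ 1.7e-03 -9.0e-04 -1.0e+00] F [-1.2  0.3 -0.6] w -0.001
[-0.0005, 0.0183, -0.0001] [0.1, 0.05, -0.1]
```

Emit:
arm_command:
  slide:
    - [0, 0.003, 0]
    - [0, 0.003, 0]
    - [0, 0.003, 0]
    - [0, 0.003, 0]
    - [0, 0.003, 0]
    - [0, 0.003, 0]
    - [0, 0, 0]
    - [0, 0, 0]
  angular:
    - [0, 0, 0]
    - [0, 0, 0]
    - [0, 0, 0]
    - [0, 0, 0]
    - [0, 0, 0]
    - [0, 0, 0]
    - [0, 0, 0]
    - [0, 0, 0]
  hand: [0, 0, 0, 0, 0, 0, 0, 0]

```text
time: 14.85
tool_pos: [0.5746, 0.2775, 0.0237]
tcp_rot: [2.222, 2.219, -0.001]
wrist_force: [-2.5, 0.1, 1.4]
width: 0.003
```

Emit:
arm_command:
  slide:
    - [0, 0.002, 0]
    - [0, 0.002, 0]
    - [0, 0.002, 0]
    - [0, 0.002, 0]
    - [0, 0.003, 0]
    - [0, 0.003, 0]
    - [0, 0.003, 0]
    - [0, 0.003, 0]
  angular:
    - [0, 0, 0]
    - [0, 0, 0]
    - [0, 0, 0]
    - [0, 0, 0]
    - [0, 0, 0]
    - [0, 0, 0]
    - [0, 0, 0]
    - [0, 0, 0]
  hand: [0, 0, 0, 0, 0, 0, 0, 0]

```text
time: 15.65
tool_pos: [0.5777, 0.2773, 0.0239]
tcp_rot: [-2.21, -2.203, 0.048]
wrist_force: [-10.5, 0.2, 9.6]
width: -0.0
```

Firm contact (−10 N): the rail is at the fence. I'll back off, rise, and go round to nudge its free end towards the stop.

Emit:
arm_command:
  slide:
    - [0, -0.005, 0]
    - [0, -0.008, 0]
    - [0, -0.006, 0]
    - [0, 0, -0.012]
    - [0, 0, -0.015]
    - [0, 0, -0.015]
    - [-0.02, 0, -0.01]
    - [-0.025, 0.01, 0]
  angular:
    - [-1.3, 0, 0]
    - [-1.2, 0, 0]
    - [0, 0, 0]
    - [0, 0, 0]
    - [0, 0, 0]
    - [0, 0, 0]
    - [0, 0, 0]
    - [0, 0, 0]
  hand: [0, 0, 0, 0, 0, 0, 0, 0]

```text
time: 16.45
tool_pos: [0.5689, 0.2341, 0.0837]
tcp_rot: [2.208, 2.213, 0.014]
wrist_force: [1.1, 0.4, 0.3]
width: -0.001
```

```bash
python3 -c "
from h import *
plan(.611,.168,.08,90,6,3)
"
```

```text
t 16.45 p [0.5689 0.2341 0.0837] yaw 90.14 toolz [ 0.0171 -0.0045 -0.9998] F [1.1 0.4 0.3] w -0.001
[-0.011, 0.007, 0.0008] [0.33, 0.09, 0.05]
[-0.011, 0.007, 0.0007] [0.33, 0.09, 0.05]
[-0.011, 0.007, 0.0007] [0.33, 0.09, 0.05]
[-0.011, 0.007, 0.0006] [0.0, 0.0, 0.0]
[-0.011, 0.007, 0.0006] [0.0, 0.0, 0.0]
[-0.011, 0.007, 0.0006] [0.0, 0.0, 0.0]
```

Emit:
arm_command:
  slide:
    - [-0.011, 0.006, 0]
    - [-0.011, 0.006, 0]
    - [-0.011, 0.006, 0]
    - [-0.011, 0.006, 0]
    - [-0.01, 0.006, 0]
    - [-0.004, 0.004, 0]
    - [0, 0, 0]
    - [0, 0, 0]
  angular:
    - [0.3, 0.1, 0]
    - [0.3, 0.1, 0]
    - [0.3, 0.1, 0]
    - [0, 0, 0]
    - [0, 0, 0]
    - [0, 0, 0]
    - [0, 0, 0]
    - [0, 0, 0]
  hand: [0, 0, 0, 0, 0, 0, 0, 0]

```text
time: 17.25
tool_pos: [0.6081, 0.1676, 0.0866]
tcp_rot: [2.224, 2.218, 0.005]
wrist_force: [0.4, -0.1, 0.7]
width: 0.003
```

```bash
python3 -c "
from h import *
plan(.611,.168,.023,90,6,3)
for n in ('top','side'):
  im=bot.read_camera(n)[:,:,::-1]
  u,v=proj(n,[.6,.26,.03])[0].astype(int)
  cv2.imwrite(f'pics/{n}6.png',cv2.resize(im[max(0,v-55):v+45,u-65:u+65],None,fx=6,fy=6,interpolation=cv2.INTER_CUBIC))"
```

```text
t 17.25 p [0.6081 0.1676 0.0866] yaw 89.82 toolz [ 0.0027  0.0019 -1.    ] F [ 0.4 -0.1  0.7] w 0.003
[0.0, 0.0004, 0.0106] [0.05, -0.04, -0.06]
[0.0, 0.0005, 0.0106] [0.05, -0.04, -0.06]
[0.0001, 0.0005, 0.0106] [0.05, -0.04, -0.06]
[0.0001, 0.0005, 0.0106] [0.0, -0.0, -0.0]
[0.0001, 0.0005, 0.0106] [0.0, -0.0, -0.0]
[0.0001, 0.0005, 0.0106] [0.0, -0.0, -0.0]
```

View pics/top6.png

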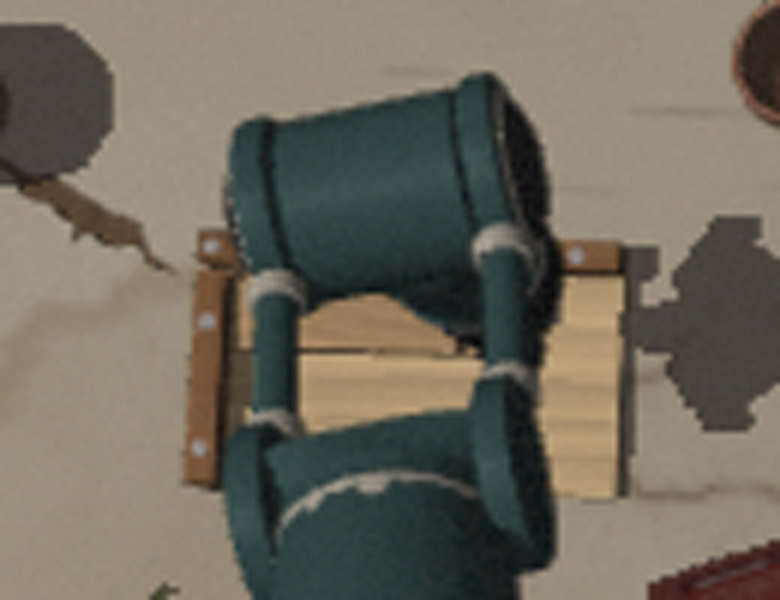

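View pics/side6.png

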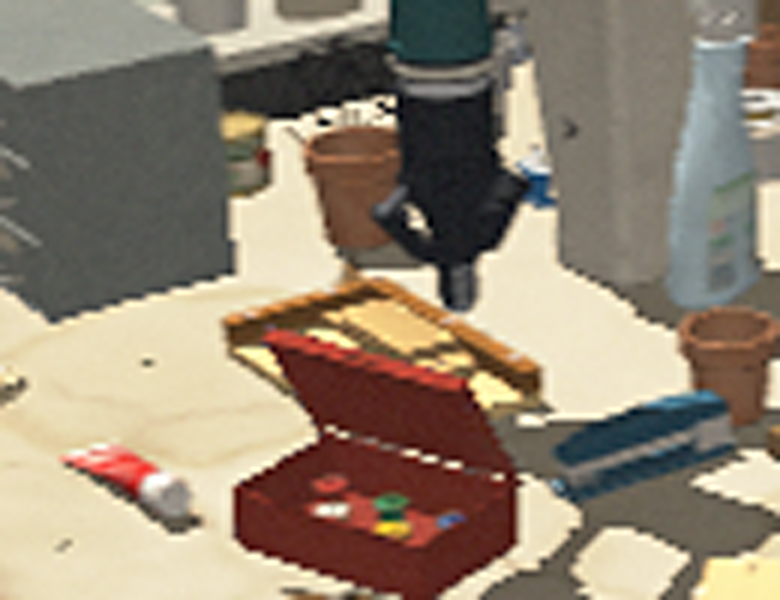

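The rail now lies along the fence (top-crop −x edge straight at y≈352), and the shut fingers are above its free end. I'll lower and nudge +y.

Emit:
arm_command:
  slide:
    - [0, 0, 0.012]
    - [0, 0, 0.012]
    - [0, 0, 0.012]
    - [0, 0, 0.012]
    - [0, 0, 0.008]
    - [0, 0, 0.002]
    - [0, 0, 0]
    - [0, 0, 0]
  angular:
    - [0, 0, 0]
    - [0, 0, 0]
    - [0, 0, 0]
    - [0, 0, 0]
    - [0, 0, 0]
    - [0, 0, 0]
    - [0, 0, 0]
    - [0, 0, 0]
  hand: [0, 0, 0, 0, 0, 0, 0, 0]

```text
time: 18.15
tool_pos: [0.6052, 0.1695, 0.0209]
tcp_rot: [-2.22, -2.22, 0.001]
wrist_force: [-0.2, -0.4, 0.3]
width: 0.003
```

Emit:
arm_command:
  slide:
    - [0.003, 0, 0]
    - [0.003, 0, 0]
    - [0.003, 0, 0]
    - [0.003, 0, 0]
    - [0.002, 0, 0]
    - [0.002, 0, 0]
    - [0.002, 0, 0]
    - [0, 0, 0]
  angular:
    - [0, 0, 0]
    - [0, 0, 0]
    - [0, 0, 0]
    - [0, 0, 0]
    - [0, 0, 0]
    - [0, 0, 0]
    - [0, 0, 0]
    - [0, 0, 0]
  hand: [0, 0, 0, 0, 0, 0, 0, 0]

```text
time: 18.95
tool_pos: [0.6073, 0.1849, 0.0235]
tcp_rot: [2.214, 2.221, -0.004]
wrist_force: [0.3, -0.1, -0.3]
width: -0.0
```

Emit:
arm_command:
  slide:
    - [0.001, 0, 0.001]
    - [0.002, 0, 0.0005]
    - [0.002, 0, 0]
    - [0.002, 0, 0]
    - [0.003, 0, 0]
    - [0.003, 0, 0]
    - [0.003, 0, 0]
    - [0.003, 0, 0]
  angular:
    - [0, 0, 0]
    - [0, 0, 0]
    - [0, 0, 0]
    - [0, 0, 0]
    - [0, 0, 0]
    - [0, 0, 0]
    - [0, 0, 0]
    - [0, 0, 0]
  hand: [0, 0, 0, 0, 0, 0, 0, 0]

```text
time: 19.75
tool_pos: [0.6076, 0.1855, 0.0232]
tcp_rot: [2.192, 2.216, -0.042]
wrist_force: [0.2, -11.2, 3.9]
width: 0.004
```

It was already home against the stop (−11 N, no travel). I'll back off, rise and move clear to look.

Emit:
arm_command:
  slide:
    - [-0.005, 0, 0]
    - [-0.008, 0, 0]
    - [-0.004, 0, -0.005]
    - [0, 0, -0.02]
    - [0, 0, -0.03]
    - [0, 0, -0.03]
    - [-0.01, -0.01, -0.03]
    - [-0.03, -0.01, -0.02]
  angular:
    - [0, 1.2, 0]
    - [0, 1.2, 0]
    - [0, 0, 0]
    - [0, 0, 0]
    - [0, 0, 0]
    - [0, 0, 0]
    - [0, 0, 0]
    - [0, 0, 0]
  hand: [0, 0, 0, 0, 0, 0, 0, 0]

```text
time: 20.55
tool_pos: [0.586, 0.1308, 0.1592]
tcp_rot: [-2.199, -2.226, 0.002]
wrist_force: [1.0, -0.2, 0.6]
width: -0.002
```

Emit:
arm_command:
  slide:
    - [-0.03, -0.01, 0]
    - [-0.03, -0.01, 0]
    - [-0.03, -0.01, 0]
    - [-0.03, -0.01, 0]
    - [-0.03, -0.01, 0]
    - [-0.03, 0, 0]
    - [-0.02, 0, 0]
    - [0, 0, 0]
  angular:
    - [0, 0, 0]
    - [0, 0, 0]
    - [0, 0, 0]
    - [0, 0, 0]
    - [0, 0, 0]
    - [0, 0, 0]
    - [0, 0, 0]
    - [0, 0, 0]
  hand: [0, 0, 0, 0, 0, 0, 0, 0]

```text
time: 21.35
tool_pos: [0.541, -0.0739, 0.1684]
tcp_rot: [2.207, 2.236, 0.019]
wrist_force: [0.4, 0.3, -0.3]
width: -0.002
```

```bash
python3 -c "
from h import *
plan(.53,-.05,.2,90,6,3)
for n in ('top','side'):
  im=bot.read_camera(n)[:,:,::-1];cv2.imwrite(f'pics/{n}7.png',im)
  u,v=proj(n,[.59,.26,.03])[0].astype(int)
  cv2.imwrite(f'pics/{n}7c.png',cv2.resize(im[v-35:v+35,u-50:u+50],None,fx=8,fy=8,interpolation=cv2.INTER_CUBIC));print(u-50,v-35)"
```

```text
t 21.35 p [ 0.541  -0.0739  0.1684] yaw 90.76 toolz [ 0.0084  0.0084 -0.9999] F [ 0.4  0.3 -0.3] w -0.002
[0.004, -0.0017, -0.0052] [0.16, -0.16, 0.25]
[0.004, -0.0018, -0.0052] [0.16, -0.16, 0.25]
[0.004, -0.0018, -0.0053] [0.16, -0.16, 0.25]
[0.004, -0.0018, -0.0053] [0.0, -0.0, 0.0]
[0.004, -0.0018, -0.0053] [0.0, -0.0, 0.0]
[0.004, -0.0018, -0.0053] [0.0, -0.0, 0.0]
100 164
183 153
```

View pics/top7.png

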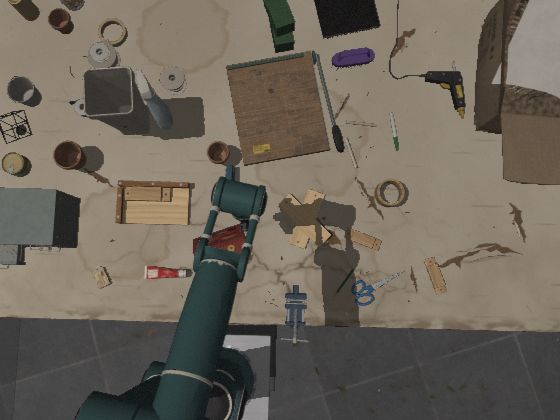

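View pics/top7c.png

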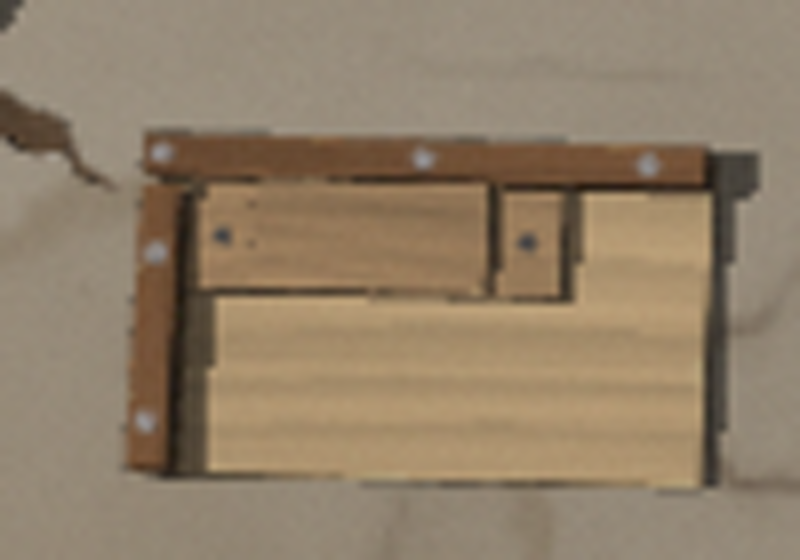

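View pics/side7c.png

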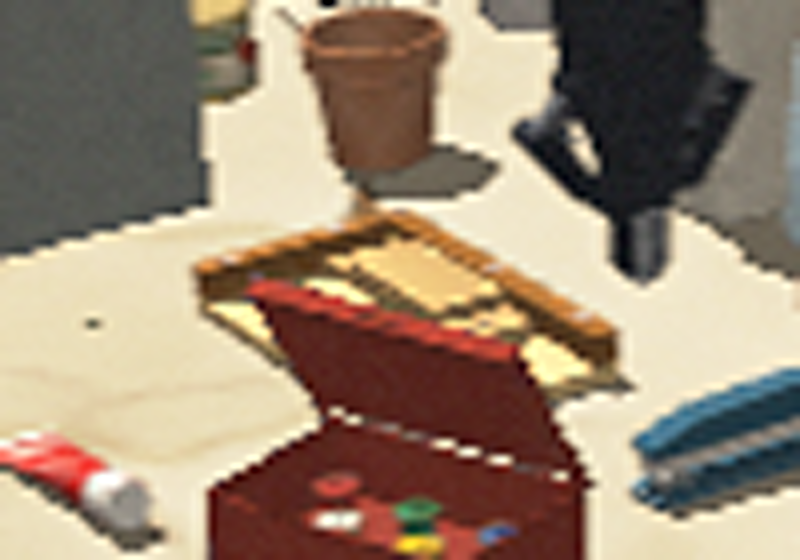

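The rail lies along the fence with its left end by the stop (crop screws (222,236) and (527,242)). Stapler, pot, glue and slats look unmoved. Numeric check:

```bash
python3 -c "
from h import *
np.set_printoptions(precision=4,suppress=True)
def c(p):return (np.array(p)+.5)/8-.5+np.array([100,164])
s=ray('top',c([(222,236),(527,242)]),.021)[:,:2];print('rail screws',s,s.mean(0),np.degrees(np.arctan2(*(s[0]-s[1])[::-1])))
f=ray('top',c([(163,152),(424,158),(648,164)]),.032)[:,:2];print('fence',f)
g=ray('top',c([(155,252),(145,420)]),.032)[:,:2];print('stop',g)
print('seat est from screws',f[:,0].mean()-.009-.024,g[:,1].mean()-.009-.08)
print('rail long edge',ray('top',c([(205,288),(480,296)]),.030)[:,:2],'free end',ray('top',c([(563,245)]),.021)[:,:2])
a=cv2.imread('pics/top0.png').astype(int);b=cv2.imread('pics/top7.png').astype(int)
d=np.abs(a-b).sum(2)
for n,(u0,v0,u1,v1) in dict(glue=(140,260,195,285),pot=(205,140,232,165),bigpot=(50,140,88,170),jigstop=(112,178,125,225)).items(): print(n,(d[v0:v1,u0:u1]>60).sum())
im=np.vstack([np.hstack([cv2.imread('pics/top0.png')[130:260,195:345],cv2.imread('pics/top7.png')[130:260,195:345]])])
cv2.imwrite('pics/cmp.png',cv2.resize(im,None,fx=2.6,fy=2.6,interpolation=cv2.INTER_CUBIC))
"
```

```text
rail screws [[0.6128 0.3427]
 [0.6138 0.2129]] [0.6133 0.2778] 90.43982877052173
fence [[0.6465 0.3666]
 [0.647  0.2559]
 [0.647  0.1609]]
stop [[0.6036 0.3674]
 [0.5321 0.3673]]
seat est from screws 0.6138467163104631 0.2783634277400221
rail long edge [[0.5891 0.346 ]
 [0.5889 0.2296]] free end [[0.613  0.1975]]
glue 46
pot 0
bigpot 0
jigstop 2
```

View pics/cmp.png

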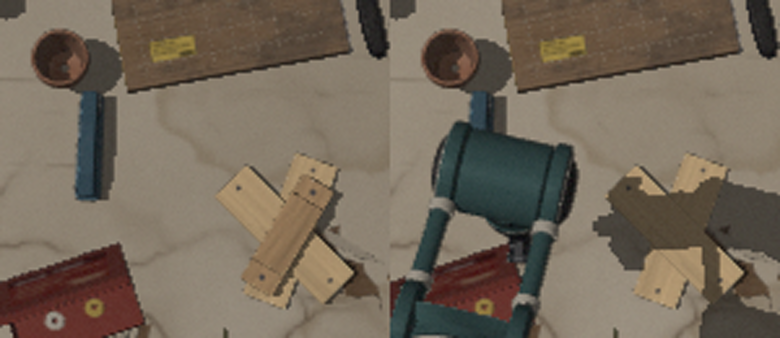

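Rail centre is (0.6133, 0.2778) against an estimated seat of (0.6138, 0.2784), about 0.4° off parallel. The slats and pot sit at the same pixels before and after.

```bash
python3 -c "
from workcell import bot
print(bot.finish_job())"
```

```text
the job is handed in; nothing more can be done
None
```

I lifted the largest stepped rail off the pile, laid it flat in the jig against the end stop, and pushed it against the fence. A nudge on its free end met about 11 N with no travel, so it was already home against the stop. I then let go, backed the gripper clear and handed the job in at about 21 s of the 58 s; no verdict is reported.

- **Rail:** in the last top picture its centre is within about 1 mm of the estimated seat in both directions, and its screws show it about 0.4° off parallel to the fence (limit about 2.3°). The image scale is about 3 mm per pixel. I did not measure its height; in both views it looks flat and right way up on the base.
- **Slats and clay pot:** they sit at the same pixels as before the job.
- **Glue tube:** its image region showed 46 changed pixels. It looks unmoved in both views, and I did not trace the cause.
- **Stapler:** the arm partly hid it in the last top picture. It looks in place in the side view.
- **Gripper:** it was in open air, reading under 1 N at the wrist.

No check failed or disagreed.

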